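# Screw the spout head onto the doughnut filler until it faces the rest

### The arm

A 7-joint arm with a two-finger parallel gripper is mounted at the origin on the work surface. World frame = base frame: x ahead of the robot, y to its left, z up, the work surface at z = 0. Lengths are in m, angles in rad, forces in N, time in s.
With the tool pointing down it reaches from about 0.4 to 0.85 m from the base axis. Payload 4.5 kg.
Tool frame: the origin (TCP) lies between the finger pads, 19 mm behind the fingertips; this is the grasp point; z points along the fingers, y is the line along which they close (so a half turn about z gives the same grasp; the last joint's range is limited). The gripper opens to 88 mm and grips with 3 to 60 N. Pads are 18 mm wide; open, the fingers measure 123 mm over their backs; the gripper's body (75 mm by 187 mm) begins 45 mm behind the grasp point.
Start: joints at [1.178, 0.689, -0.195, 1.565, 0.157, 0.902, -0.215], TCP at [0.259, -0.569, 0.257] pointing down, gripper open.
Joint ranges: [-3.01, 3.01], [-0.46, 2.08], [-1.47, 1.51], [0.13, 2.56], [-1, 4.14], [0.04, 2.09], [-2.66, 2.66]. Speed limits (rad/s): [2.57, 2.57, 3.14, 3.14, 3.14, 3.14, 3.14].

### API

Orientations are given as a unit quaternion [x, y, z, w].
In Python, from plant import r gives the robot as it stands. The module is installed in compiled form; this text tells all that it offers.
- The arm moves only by the tool step_arm, never from a script. Its argument "increments" is a list of rows, each a list of 2 entries, a list of its own where there are three numbers: the shift along the world's x, y, z in cm, then the turn, a rotation vector about the world's x, y, z in degrees. A call has exactly 10 rows; each row shifts and turns the commanded pose from where the row before left it; what a row does not reach is not made up. A row lasts 1/10 s, in which the tool goes at most 50 mm and 8.59 degrees, less where a joint would pass 70% of its speed; a pose out of reach is approached as far as the arm can. A call is refused whole if a number of a shift passes 5 or a number of a turn 8.59, either way. A call with a gripper value outside its range is refused whole. "fingers" is the opening, from 0 (shut) to 1 (fully open), set as the call begins (left out, the last holds). The fingers move at their own pace and stop on an object; "grip_force" is the grip in N (left out, the last holds). Time passes only in rows, so rows that do not move let the fingers close, or fill a call up. It gives the time, the measured TCP pose, the force, the opening and the grip force at its end, in the units of the state.
- r.get_state(): the state, without advancing time (a new reading comes with each control period).
- r.snapshot(name): name is "scene" or "top"; returns (picture, depth): 384x512x3 uint8, red, green, blue; 384x512 float32, m along the optical axis (not along the pixel's ray), 0 where there is no reading.
- r.calibration(name): a dict with "fov_y" (degrees; the focal length in pixels is half the picture's height over the tangent of half this angle, whatever the lens; pixels are square), "cx", "cy" (the principal point, pixels), "R" (3x3) and "t" (3): a world point X has camera coordinates R X + t. Camera axes: x right, y down, z forward; pixel columns grow to the right and rows downward; lengths in m; the calibration is good to about 2 mm. A picture is of the moment at which its call begins. calibration takes no time and is no camera call.
- r.finish_job(): hands the job in; it is judged then, once.
The state is a dict: "clock": time; "q": joint angles; "qd": joint speeds; "joint_torque": joint torques, N m; "tool_pos": TCP position; "eef_rot": TCP orientation; "contact_force": force on the tool from outside, world axes, zero at the start; "moment": the same for the moment, N m; "opening": opening from 0.0 (shut) to 1.0 (fully open); "finger_force": force on a finger pad.
Only numpy, scipy, OpenCV 4.12 (cv2) and the standard library are available. Lean on these libraries where they do the work, as an engineer would, in place of code of your own. Each camera call takes 0.05 s, during which the arm holds its last target. There are 200 camera calls.

### The job

Fit the loose spout head onto the doughnut filler: set it gently in the collar on top of the tank so that its keys drop into the collar's slots, then screw it clockwise, turning the collar with it, until the spout points straight out over the doughnut rest, and let go of it. The thread has no stop at that position. Do not force the head against the filler, and leave the small plain lid and the doughnut on the rest where they are.

Things in the scene. Friction and masses are not known exactly. Their poses are not given: they have to be found in the camera images.
- head: The loose spout head, steel with a black bar, 0.36 kg, 73 mm high, standing on its plug. Origin: centre of the plug's underside; z up, x towards the spout. Plug: radius 26 mm, z = 0 to 20 mm, its foot tapered to radius 20 mm over the lowest 7 mm. Flange above it: radius 46 mm, z = 20 to 34 mm. Not the cap, a smaller lid with a black bar but no spout.
- keys (a point): On the head's axis, 10 mm above its origin: the lower face of three keys under the flange. They stick out of the plug to radius 41 mm, each 9 mm wide and 10 mm deep (z = 10 to 20 mm of the head), at 0, 100 and 230 degrees counterclockwise from the head's x seen from above, so they fit the collar's slots in one way only.
- grip (a point): On the head's axis, 58 mm above its origin, inside the grip bar (64 mm long along the head's x, 16 mm wide along y, z = 33 to 73 mm): a good TCP height for gripping the bar across its width. x towards the spout.
- spout (a point): Tip of the spout, at x = 89 mm, z = 14 mm of the head's frame. The spout is a 16 mm thick pipe that leaves the flange towards the head's x and bends down at its end, 97 mm from the axis.
- filler: The doughnut filler, fixed: a round steel tank of radius 66 mm, top 130 mm above the table, a small white switch box at its -x side and a low steel block, the doughnut rest, at its +y side. Origin: centre of the tank's underside; z up; y points from the axis to the middle of the rest. On top, on the same axis, it carries a captive threaded collar.
- neck (a point): On the filler's axis, fixed, 152 mm above the table: height of the collar's top when fully raised. Collar: upright ring, outer radius 43, bore radius 28.5 mm, open below for the plug. Its top has three slots 13 mm wide, 11 mm deep, spaced as the head's keys. Clockwise from above it sinks 12 mm per turn; it turns stiffly (about 0.3 N m), stays where left, and turns 3.4 rad in all.
- seat (a point): On the filler's axis, fixed, 132 mm above the table: where the head's origin is when keyed in the fully raised collar (flange on the collar's top). Before the keys drop in they ride on the collar and the head is 10 mm higher. With the spout over the rest the collar is 2.6 rad down from fully raised and the head's origin 127 mm above the table.
- search (a point): On the filler's axis, fixed. The collar starts at an unmeasured angle, 0 to 0.9 rad clockwise of fully raised, its top 0 to 1.7 mm lower. So the keys drop in where the head's x axis is between 1.7 and 2.6 rad counterclockwise (from above) of the filler's y axis: find it by turning the head under light pressure, or look at the slots. Then 1.7 to 2.6 rad of clockwise turning remain.
- rest (a point): Centre of the top of the doughnut rest (block 100 by 110 mm, 45 mm high, with a doughnut about 35 mm high on it), 120 mm from the filler's axis along its y.
- cap: A small plain lid, radius 30 mm, 48 mm high, with a black bar and no spout. Origin under its centre. Leave alone.
- bun0: Filled doughnut on the rest, radius 42 mm. Origin under its centre. Leave alone.
Not all that is in view belongs to the job. Leave any orange look-alike of the head alone.

How it is judged:
On the way:
1. the head sits in the collar with its keys in the slots (z of head in the frame of filler between 0.11 and 0.135 m and horizontal distance between head and neck below 0.005 m and angle between head's own z axis and vertical below 0.07 rad), for 0.2 s.
At the end, for the whole second after the job is handed in: The head is keyed in the collar and screwed down with it (its origin at most 130 mm above the table, within 5 mm of the axis, upright within 4 degrees), the spout points along the filler's y axis to within 7 degrees, and the head is released and at rest (z of head in the frame of filler between 0.11 and 0.13 m and horizontal distance between head and neck below 0.005 m and angle between head's own z axis and vertical below 0.07 rad and y of spout in the frame of filler above 0.07 m and x of spout in the frame of filler between -0.0115 and 0.0115 m and linear speed of head below 0.02 m/s and angular speed of head below 0.1 rad/s); the robot touches nothing.
It fails at once if the head is forced against the filler (more than 40 N) (contact force between head and filler above 40 N).
It fails at once if the robot presses on the filler itself (more than 15 N) (contact force between any of the fingers, the arm and filler above 15 N).
It fails at once if the small lid or the doughnut on the rest is moved by more than 20 mm (distance of any of cap, bun0 from where it was at the start of the episode above 0.02 m).
It also fails if it takes over 72 s, if anything falls off the work surface, if the arm or the gripper's body presses on something with over 40 N, if the wrist force passes 120 N, or if a joint passes its speed limit or range.

## Working session

There is one attempt and no reset: what is moved stays moved. The work goes in short steps, Python scripts to look and compute and a tool call to move; the robot and the scene stay as the last step left them, time stands still between calls to the robot, and variables do not carry over. Pictures are saved under pics/ and viewed, at most 10 in all, crops included, and the job is handed in when it is done.

Besides the shell and the picture viewer there is one more tool, called after "Request:" as name(argument=value, ...) on one line, values as JSON. step_arm: Moves the arm, as the interface text tells. Its arguments: {"type":"object","properties":{"increments":{"type":"array","items":{"type":"array"}},"fingers":{"type":"number"},"grip_force":{"type":"number"}},"required":["increments"]}

```bash
mkdir -p pics; cat > h.py <<'E'
import numpy as np, cv2
from plant import r
def K(n):
    c=r.calibration(n); return 192/np.tan(np.radians(c['fov_y']/2)),c['cx'],c['cy'],np.array(c['R']),np.array(c['t'])
def cloud(n,d):
    f,cx,cy,R,t=K(n); v,u=np.mgrid[0:384,0:512]
    P=np.stack([(u-cx)/f*d,(v-cy)/f*d,d],-1); return (P-t)@R
def ray(n,u,v,z):
    f,cx,cy,R,t=K(n); o=-R.T@t; k=R.T@np.array([(u-cx)/f,(v-cy)/f,1]); return o+k*(z-o[2])/k[2]
def snap(n,name):
    p,d=r.snapshot(n); cv2.imwrite(f'pics/{name}.png',p[:,:,::-1]); np.savez(f'pics/{name}.npz',p=p,d=d); return p,d
E
python3 - <<'E'
from h import *
a,_=snap('scene','s0'); b,_=snap('top','t0')
for n in('scene','top'):
    f,cx,cy,R,t=K(n); print(n,f,cx,cy,(-R.T@t).round(3),R.round(2).tolist())
print(r.get_state())
E
```

```text
scene 475.33203846057285 250.3119073435233 197.7127606749847 [1.159 0.66  0.954] [[-0.75, 0.67, 0.0], [0.42, 0.48, -0.77], [-0.51, -0.57, -0.64]]
top 392.8394309262015 263.5229763954619 189.5817923598776 [ 0.349 -0.094  1.204] [[-0.01, -1.0, -0.01], [-0.99, 0.02, -0.14], [0.14, 0.01, -0.99]]
{'clock': 0.1, 'q': array([ 1.17780915,  0.68986754, -0.19454436,  1.56621493,  0.1573053 ,
        0.90245833, -0.21512118]), 'qd': array([-1.56577037e-03, -1.44119635e-03, -9.49161777e-04, -4.33363857e-04,
       -4.16874140e-04,  8.18133969e-05, -1.94690572e-04]), 'joint_torque': array([-3.97128941e-03, -5.28493559e+01, -1.27188787e+00, -1.53834969e+01,
       -5.26025472e-02,  1.99429945e-03, -3.98160822e-06]), 'tool_pos': array([ 0.25848228, -0.56848397,  0.25671782]), 'eef_rot': array([ 9.77309718e-01,  2.11813858e-01, -2.12843808e-04, -7.48310523e-04]), 'contact_force': array([-0.36449851,  0.32514298, -0.0033188 ]), 'moment': array([0.01195758, 0.00113493, 0.01631506]), 'finger_force': 0.0, 'opening': 0.9988847160554667}
```

View pics/s0.png

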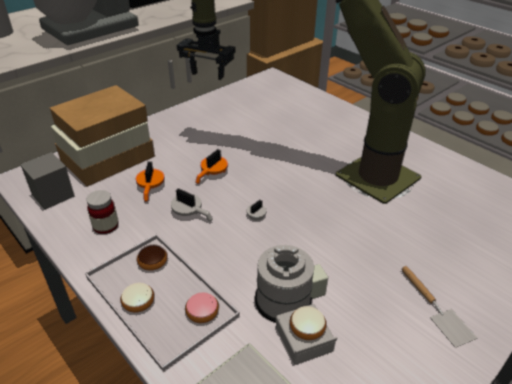

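View pics/t0.png

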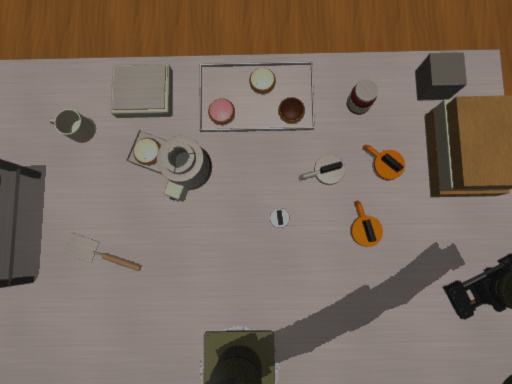

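The scene view shows the filler at (285,280) and the steel head at (187,205). In the top view the filler is at (181,160) with its rest at (147,151). The head is at (329,170) with its spout tip at (305,177), and the cap is at (279,217). The orange objects are decoys.

```bash
cat > m.py <<'E'
from h import *
D={n:np.load(f'pics/{f}.npz') for n,f in(('top','t0'),('scene','s0'))}
C={n:cloud(n,D[n]['d']) for n in D}
def circ(P):
    A=np.c_[2*P[:,:2],np.ones(len(P))]; s=np.linalg.lstsq(A,(P[:,:2]**2).sum(1),rcond=None)[0]; return s[:2],np.sqrt(s[2]+s[:2]@s[:2])
for n in D:
    P=C[n].reshape(-1,3); ok=D[n]['d'].ravel()>0; col=D[n]['p'].reshape(-1,3)
    for nm,z,px in(('filler',.14,(181,160)),('head',.05,(329,170)),):
        c=ray('top',*px,z)[:2]; near=ok&(np.linalg.norm(P[:,:2]-c,axis=1)<.13)
        for lo,hi in((.008,.025),(.025,.04),(.04,.06),(.06,.08),(.08,.1),(.12,.135),(.135,.145),(.145,.16)):
            Q=P[near&(P[:,2]>lo)&(P[:,2]<hi)]
            if len(Q)>5: print(n,nm,lo,hi,len(Q),Q.mean(0).round(4),Q.min(0).round(3),Q.max(0).round(3))
E
python3 m.py
python3 - <<'E'
import cv2,numpy as np
a=cv2.imread('pics/s0.png')[235:355,240:345]; b=cv2.imread('pics/t0.png')
z=lambda i:cv2.resize(i,(400,400),interpolation=cv2.INTER_CUBIC)
cv2.imwrite('pics/c0.png',np.hstack([z(b[125:205,125:205]),z(b[130:210,290:370])]))
E
```

```text
top filler 0.008 0.025 175 [0.5697 0.1191 0.0139] [0.49  0.082 0.008] [0.713 0.276 0.025]
top filler 0.025 0.04 77 [0.5541 0.1484 0.0336] [0.489 0.088 0.025] [0.677 0.276 0.04 ]
top filler 0.04 0.06 209 [0.5796 0.1958 0.0476] [0.487 0.088 0.04 ] [0.679 0.275 0.06 ]
top filler 0.06 0.08 855 [0.5831 0.1938 0.0729] [0.489 0.087 0.06 ] [0.668 0.275 0.08 ]
top filler 0.08 0.1 93 [0.572  0.1445 0.0882] [0.53  0.088 0.08 ] [0.651 0.272 0.1  ]
top filler 0.12 0.135 931 [0.5922 0.1496 0.1288] [0.531 0.088 0.12 ] [0.66  0.218 0.135]
top filler 0.135 0.145 121 [0.594  0.1511 0.1394] [0.546 0.11  0.135] [0.636 0.186 0.145]
top filler 0.145 0.16 374 [0.5959 0.1537 0.1499] [0.553 0.111 0.145] [0.64  0.197 0.155]
top head 0.008 0.025 28 [ 0.5276 -0.2649  0.0202] [ 0.47  -0.368  0.011] [ 0.582 -0.189  0.025]
top head 0.025 0.04 644 [ 0.5727 -0.2718  0.0334] [ 0.469 -0.364  0.025] [ 0.624 -0.194  0.04 ]
top head 0.04 0.06 25 [ 0.5711 -0.273   0.0503] [ 0.563 -0.307  0.04 ] [ 0.611 -0.249  0.059]
top head 0.06 0.08 128 [ 0.5768 -0.2798  0.0714] [ 0.563 -0.311  0.06 ] [ 0.592 -0.25   0.078]
scene fille
[... 405 characters left out ...]
53 0.096 0.08 ] [0.663 0.267 0.1  ]
scene filler 0.12 0.135 1126 [0.6103 0.1689 0.1279] [0.53  0.091 0.12 ] [0.664 0.223 0.135]
scene filler 0.135 0.145 222 [0.6017 0.1591 0.1396] [0.553 0.111 0.135] [0.641 0.201 0.145]
scene filler 0.145 0.16 450 [0.5975 0.1583 0.1485] [0.553 0.113 0.145] [0.641 0.201 0.153]
scene head 0.008 0.025 104 [ 0.5587 -0.2539  0.0193] [ 0.468 -0.362  0.008] [ 0.623 -0.183  0.025]
scene head 0.025 0.04 426 [ 0.5821 -0.2585  0.0318] [ 0.467 -0.359  0.025] [ 0.625 -0.189  0.04 ]
scene head 0.04 0.06 93 [ 0.5825 -0.2693  0.0501] [ 0.563 -0.304  0.04 ] [ 0.593 -0.243  0.059]
scene head 0.06 0.08 118 [ 0.58   -0.2726  0.0685] [ 0.564 -0.308  0.06 ] [ 0.594 -0.242  0.076]
```

View pics/c0.png

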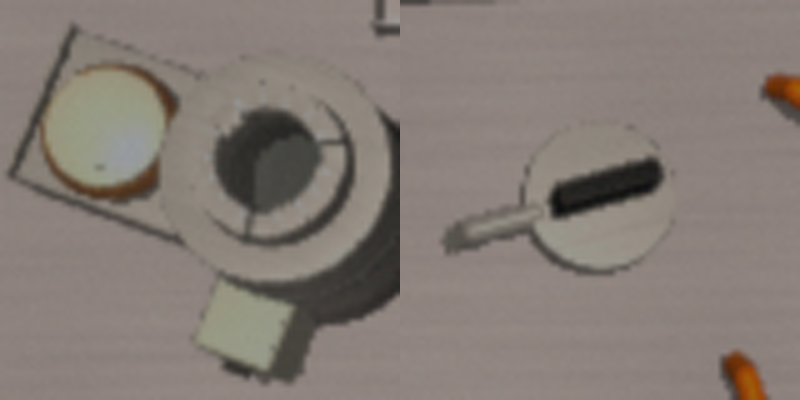

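The left crop shows the collar with a bright slot at about (335,142), another at (250,225) and a possible third at (240,105). The right crop shows the head, with its bar running from (555,205) to (660,165) and the spout pointing left to (450,240).

```bash
cat > m2.py <<'E'
from m import *
print('----')
def near(n,c,rad,lo,hi):
    P=C[n].reshape(-1,3); m=(D[n]['d'].ravel()>0)&(np.linalg.norm(P[:,:2]-c,axis=1)<rad)&(P[:,2]>lo)&(P[:,2]<hi); return P[m],D[n]['p'].reshape(-1,3)[m]
def rect(Q): return cv2.minAreaRect((Q[:,:2]*1000).astype(np.float32))
for n in D:
    F=np.array([.5965,.1555]); H=np.array([.578,-.278])
    Q,_=near(n,F,.15,.126,.134); hull=cv2.convexHull((Q[:,:2]*1000).astype(np.float32))
    print(n,'tank enclosing',cv2.minEnclosingCircle(hull))
    Q,_=near(n,F,.046,.142,.16); print('collar',cv2.minEnclosingCircle((Q[:,:2]*1000).astype(np.float32)),np.median(Q[:,2]))
    Q,_=near(n,F+[-.02,.115],.1,.042,.05); Q=Q[np.linalg.norm(Q[:,:2]-F,axis=1)>.069]; rr=rect(Q); print('rest',rr,np.degrees(np.arctan2(*(np.array(rr[0])/1000-F)[::-1])))
    Q,_=near(n,F+[-.02,.115],.06,.055,.09); print('bun',cv2.minEnclosingCircle((Q[:,:2]*1000).astype(np.float32)))
    Q,_=near(n,F,.12,.055,.11); Q=Q[np.linalg.norm(Q[:,:2]-F,axis=1)>.072]; Q=Q[Q[:,1]<.155]; print('box',rect(Q),Q.mean(0)) if len(Q) else 0
    Q,k=near(n,H,.06,.064,.08); print('bar',rect(Q))
    Q,k=near(n,H,.06,.028,.04); print('flange',cv2.minEnclosingCircle((Q[:,:2]*1000).astype(np.float32)))
    Q,k=near(n,H,.105,.01,.04); q=Q[:,:2]-H; Q=Q[(np.linalg.norm(q,axis=1)>.055)&(q[:,1]>.03)]; m=Q.mean(0)[:2]; print('spout',m,np.degrees(np.arctan2(*(m-H)[::-1])))
E
python3 m2.py | sed '1,/----/d'
python3 - <<'E'
import cv2,numpy as np
a=cv2.imread('pics/s0.png')[240:310,250:325]; b=cv2.imread('pics/t0.png')[132:188,153:213]
z=lambda i:cv2.resize(i,(400,400),interpolation=cv2.INTER_CUBIC)
z2=lambda i:cv2.convertScaleAbs(z(i),alpha=1.4,beta=-30)
cv2.imwrite('pics/c1.png',np.hstack([z2(b),z2(a)]))
E
```

```text
top tank enclosing ((595.9441528320312, 152.8878631591797), 66.05805206298828)
collar ((596.2831420898438, 153.9247589111328), 44.34726333618164) 0.1498711264037943
rest ((634.47216796875, 268.618896484375), (105.05360412597656, 88.36891174316406), 69.4883041381836) 71.4439380684004
bun ((618.1160888671875, 270.4013671875), 35.17784881591797)
box ((523.8942260742188, 154.16183471679688), (0.0, 0.0), 0.0) [0.52389423 0.15416184 0.06166091]
bar ((577.865966796875, -280.049560546875), (16.701248168945312, 62.77840805053711), 14.93393611907959)
flange ((574.4669799804688, -272.5614929199219), 53.38618469238281)
spout [ 0.55755839 -0.20648025] 105.95087083080233
scene tank enclosing ((597.1993408203125, 157.1884002685547), 66.75151062011719)
collar ((596.6122436523438, 156.00540161132812), 44.93075180053711) 0.1481645498832791
rest ((609.584716796875, 245.17782592773438), (181.90438842773438, 115.67701721191406), 48.07832336425781) 81.69866321903088
bun ((591.60205078125, 261.3694152832031), 55.904640197753906)
bar ((579.1240234375, -275.9876403808594), (19.274436950683594, 66.18616485595703), 15.099666595458984)
flange ((574.934326171875, -271.2421569824219), 50.70163345336914)
spout [ 0.56134251 -0.2011023 ] 102.22250395600709
```

View pics/c1.png

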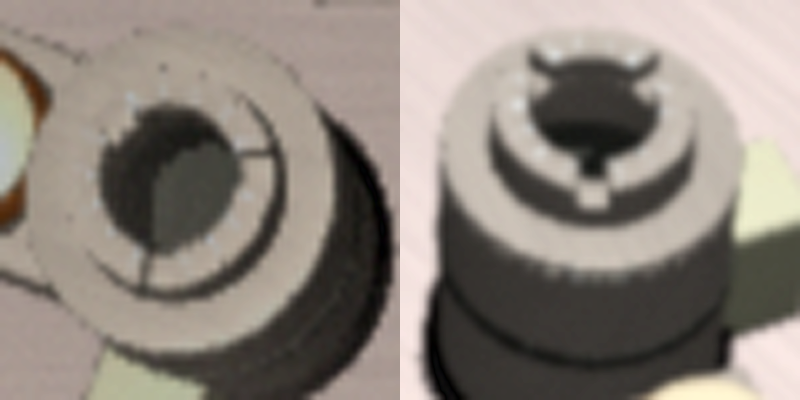

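The right crop (scene view) shows all three slots: front at (593,178), back left at (546,67) and back right at (641,67). In the left crop (top view) only faint edge lines show.

```bash
cat > m3.py <<'E'
from m2 import *
print('====')
c=np.array([.5966,.1560])
for u,v in((286.2,271.5),(277.6,251.8),(295.1,251.8)):
    w=ray('scene',u,v,.148)[:2]-c; print(np.linalg.norm(w),np.degrees(np.arctan2(w[1],w[0])))
for n,c in(('scene',c),('top',np.array([.5962,.154]))):
    Q,_=near(n,c,.041,.130,.1445); q=Q[:,:2]-c; q=q[np.linalg.norm(q,axis=1)>.031]; a=np.degrees(np.arctan2(q[:,1],q[:,0]))%360
    print(n,np.histogram(a,np.arange(0,361,10))[0])
# rest: direction from the top camera, edges by colour+height; and bun
Q,k=near('top',np.array([.63,.265]),.09,.040,.0500); Q=Q[np.linalg.norm(Q[:,:2]-[.596,.154],axis=1)>.085]
print(cv2.boxPoints(cv2.minAreaRect((Q[:,:2]*1000).astype(np.float32))))
for u,v in((139.5,130.5),(127,160),(161.5,173.5),(165,140)): print(u,v,ray('top',u,v,.045))
E
python3 m3.py | sed '1,/====/d'
```

```text
0.03960140341023407 46.202166307834226
0.02756473021986275 -91.10806419082977
0.031078403592861337 -179.18146173277253
scene [ 0  1  1  7  9  7  1  0  0  0  0  0  0  0  0  0  0  4 10  2  1  0  2  2
  0  0 11  5  0  0  0  0  0  0  0  0]
top [0 0 0 5 8 4 0 0 0 0 0 0 0 0 0 0 4 9 0 0 0 1 0 0 0 0 2 9 4 0 0 0 0 0 0 0]
[[575.0934  237.80087]
 [668.1526  201.60129]
 [705.2761  297.03568]
 [612.2169  333.23526]]
139.5 130.5 [0.70351947 0.2969317  0.045     ]
127 160 [0.61193265 0.33211317 0.045     ]
161.5 173.5 [0.56862919 0.22629783 0.045     ]
165 140 [0.6721954  0.21796799 0.045     ]
```

Request:
step_arm(increments=[[[3.2,2.9,0],[0,0,8]],[[3.2,2.9,0],[0,0,8]],[[3.2,2.9,0],[0,0,8]],[[3.2,2.9,0],[0,0,8]],[[3.2,2.9,0],[0,0,8]],[[3.2,2.9,0],[0,0,8]],[[3.2,2.9,0],[0,0,8]],[[3.2,2.9,0],[0,0,8]],[[3.2,2.9,0],[0,0,8]],[[3.2,2.9,0],[0,0,8]]], fingers=1, grip_force=40)

```text
clock: 1.1
tool_pos: [0.5795, -0.2778, 0.257]
eef_rot: [0.61, 0.792, -0.0, -0.0]
contact_force: [-0.1, -0.6, -0.5]
opening: 0.997
finger_force: 0.0
```

Request:
step_arm(increments=[[[0,0,-3],[0,0,0]],[[0,0,-4],[0,0,0]],[[0,0,-4],[0,0,0]],[[0,0,-3],[0,0,0]],[[0,0,-2],[0,0,0]],[[0,0,-1.5],[0,0,0]],[[0,0,-1.2],[0,0,0]],[[0,0,-1],[0,0,0]],[[0,0,0],[0,0,0]],[[0,0,0],[0,0,0]]])

```text
clock: 2.1
tool_pos: [0.5792, -0.2791, 0.061]
eef_rot: [0.613, 0.79, 0.0, 0.0]
contact_force: [-0.7, -0.4, -0.7]
opening: 0.999
finger_force: 0.0
```

Request:
step_arm(increments=[[[0,0,0],[0,0,0]],[[0,0,0],[0,0,0]],[[0,0,0],[0,0,0]],[[0,0,0],[0,0,0]],[[0,0,0],[0,0,0]],[[0,0,0],[0,0,0]],[[0,0,0],[0,0,0]],[[0,0,0],[0,0,0]],[[0,0,0],[0,0,0]],[[0,0,0],[0,0,0]]], fingers=0, grip_force=40)

```text
clock: 3.1
tool_pos: [0.5783, -0.2791, 0.0603]
eef_rot: [0.613, 0.79, -0.0, -0.0]
contact_force: [-0.6, 0.2, -0.1]
opening: 0.178
finger_force: 39.8
```

Request:
step_arm(increments=[[[0,0,1],[0,0,0]],[[0,0,2],[0,0,0]],[[0,0,3],[0,0,0]],[[0,0,3],[0,0,0]],[[0,0,3],[0,0,0]],[[0,0,3],[0,0,0]],[[0,0,2.5],[0,0,0]],[[0.2,1,1],[0,0,1]],[[0.2,2,0],[0,0,3]],[[0.2,3,0],[0,0,5]]])

```text
clock: 4.1
tool_pos: [0.5839, -0.2183, 0.2442]
eef_rot: [0.547, 0.837, -0.001, -0.001]
contact_force: [-0.6, -0.4, -3.6]
opening: 0.182
finger_force: 39.8
```

Request:
step_arm(increments=[[[0.15,4,0],[0,0,6]],[[0.15,4,0],[0,0,7]],[[0.15,4,0],[0,0,7]],[[0.15,4,0],[0,0,7]],[[0.15,4,0],[0,0,7]],[[0.15,4,0],[0,0,7]],[[0.15,4,0],[0,0,7]],[[0.15,4,0],[0,0,6]],[[0,3,0],[0,0,4]],[[0,2,0],[0,0,3]]])

```text
clock: 5.1
tool_pos: [0.5942, 0.1559, 0.2441]
eef_rot: [0.043, 0.999, 0.001, -0.002]
contact_force: [-0.2, 0.1, -3.0]
opening: 0.176
finger_force: 39.8
```

```bash
python3 - <<'E'
from h import *
s=r.get_state(); print(s['tool_pos'],s['eef_rot'],s['contact_force'],s['clock'])
E
```

```text
[0.59424016 0.15594563 0.24413829] [ 4.31730460e-02  9.99065701e-01  9.68574107e-04 -1.69541105e-03] [-0.24953189  0.11945987 -3.02080906] 5.1
```

```bash
cat > m4.py <<'E'
import sys
from h import *
from scipy.optimize import least_squares
tag=sys.argv[1]
for n in('scene','top'):
    p,d=snap(n,n[0]+tag); P=cloud(n,d).reshape(-1,3); s=r.get_state(); T=s['tool_pos']; zo=T[2]-.0603
    q=P[:,:2]-T[:2]; rr=np.linalg.norm(q,axis=1); ok=d.ravel()>0
    def fit(m,R):
        Q=P[m][:,:2]
        f=least_squares(lambda c:np.linalg.norm(Q-c,axis=1)-R,T[:2],loss='soft_l1',f_scale=.001); return len(Q),f.x.round(4),np.median(abs(f.fun)).round(4)
    print(n,'flange',fit(ok&(abs(P[:,2]-zo-.027)<.004)&(rr>.04)&(rr<.056),.046))
    print(n,'tank',fit(ok&(P[:,2]>.085)&(P[:,2]<.12)&(rr<.075)&(rr>.058),.066),'collar',fit(ok&(P[:,2]>.134)&(P[:,2]<.146)&(rr>.037)&(rr<.05),.043))
    S=P[ok&(abs(P[:,2]-zo-.02)<.015)&(rr>.056)&(rr<.1)]; m=S.mean(0); print('spout',len(S),m.round(4),np.degrees(np.arctan2(m[1]-T[1],m[0]-T[0])).round(1))
E
python3 m4.py 1
python3 - <<'E'
import cv2
a=cv2.imread('pics/s1.png')[190:320,220:350]; cv2.imwrite('pics/c2.png',cv2.resize(a,(590,590),interpolation=cv2.INTER_CUBIC))
E
```

```text
scene flange (140, array([0.5943, 0.1579]), np.float64(0.001))
scene tank (529, array([0.5961, 0.156 ]), np.float64(0.0007)) collar (127, array([0.5962, 0.1564]), np.float64(0.0008))
spout 0 [nan nan nan] nan
top flange (1, array([0.594 , 0.1567]), np.float64(0.0))
top tank (0, array([0.5947, 0.1562]), np.float64(nan)) collar (0, array([0.5947, 0.1562]), np.float64(nan))
spout 80 [0.5156 0.1639 0.2124] 174.4m4.py:13: RuntimeWarning: Mean of empty slice.
  S=P[ok&(abs(P[:,2]-zo-.02)<.015)&(rr>.056)&(rr<.1)]; m=S.mean(0); print('spout',len(S),m.round(4),np.degrees(np.arctan2(m[1]-T[1],m[0]-T[0])).round(1))
  ret = um.true_divide(
  return _methods._mean(a, axis=axis, dtype=dtype,
  ret = ret.dtype.type(ret / rcount)
```

View pics/c2.png

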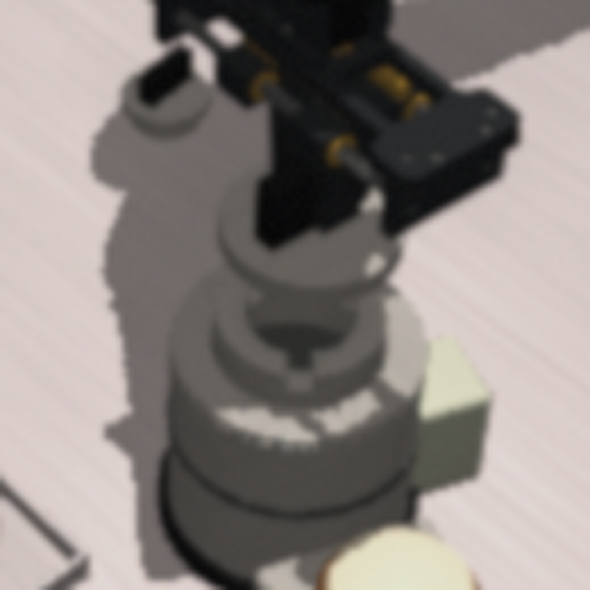

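The head hangs level over the collar, with its flange at crop (310,250) and the collar at (300,340). It sits slightly to one side. The flange and collar fits call for a shift of +1.9 mm in x and -1.7 mm in y, then I can descend.

Request:
step_arm(increments=[[[0.1,-0.1,0],[0,0,0]],[[0.1,-0.07,0],[0,0,0]],[[0,0,-0.5],[0,0,0]],[[0,0,-0.7],[0,0,0]],[[0,0,-0.7],[0,0,0]],[[0,0,-0.5],[0,0,0]],[[0,0,-0.5],[0,0,0]],[[0,0,-0.4],[0,0,0]],[[0,0,-0.3],[0,0,0]],[[0,0,-0.2],[0,0,0]]])

```text
clock: 6.2
tool_pos: [0.5987, 0.1494, 0.2072]
eef_rot: [0.048, 0.999, 0.0, -0.0]
contact_force: [-0.3, -0.1, -3.7]
opening: 0.178
finger_force: 39.8
```

Request:
step_arm(increments=[[[0,0,-0.1],[0,0,0]],[[0,0,-0.1],[0,0,0]],[[0,0,-0.1],[0,0,0]],[[0,0,-0.1],[0,0,0]],[[0,0,-0.1],[0,0,0]],[[0,0,-0.1],[0,0,0]],[[0,0,0],[0,0,0]],[[0,0,0],[0,0,0]],[[0,0,0],[0,0,0]],[[0,0,0],[0,0,0]]])

```text
clock: 7.2
tool_pos: [0.5983, 0.1515, 0.2037]
eef_rot: [0.048, 0.999, 0.001, 0.001]
contact_force: [-5.4, 1.7, 11.5]
opening: 0.177
finger_force: 39.9
```

Request:
step_arm(increments=[[[0,0,0.3],[0,0,0]],[[0,0,0.3],[0,0,0]],[[0,0,0.2],[0,0,0]],[[-0.1,0.1,0],[0,0,0]],[[-0.1,0.1,0],[0,0,0]],[[0,0.1,0],[0,0,0]],[[0,0,0],[0,0,0]],[[0,0,0],[0,0,0]],[[0,0,0],[0,0,0]],[[0,0,0],[0,0,0]]])

```text
clock: 8.2
tool_pos: [0.5968, 0.1523, 0.2094]
eef_rot: [0.048, 0.999, 0.0, -0.0]
contact_force: [-0.2, 0.2, -4.4]
opening: 0.179
finger_force: 39.8
```

```bash
python3 -W ignore m4.py 2; python3 -c "
from h import *
s=r.get_state(); print(s['tool_pos'],s['eef_rot'],s['contact_force'],s['moment'])"
```

```text
scene flange (115, array([0.5976, 0.1537]), np.float64(0.0008))
scene tank (534, array([0.596 , 0.1561]), np.float64(0.0007)) collar (123, array([0.5966, 0.1561]), np.float64(0.001))
spout 0 [nan nan nan] nan
top flange (7, array([0.5942, 0.1472]), np.float64(0.0013))
top tank (7, array([0.5965, 0.1535]), np.float64(0.0002)) collar (1, array([0.5958, 0.1529]), np.float64(0.0))
spout 77 [0.5197 0.1575 0.1775] 176.2
[0.59677301 0.15228587 0.2094157 ] [ 4.84121775e-02  9.98827443e-01  1.47980321e-05 -1.29984772e-05] [-0.52136808 -0.72287631 -3.60500464] [ 0.05069052 -0.15082571 -0.00818772]
```

Request:
step_arm(increments=[[[-0.1,0.12,0],[0,0,0]],[[0,0.12,0],[0,0,0]],[[0,0,0],[0,0,0]],[[0,0,-0.2],[0,0,0]],[[0,0,-0.2],[0,0,0]],[[0,0,-0.2],[0,0,0]],[[0,0,-0.1],[0,0,0]],[[0,0,0],[0,0,0]],[[0,0,0],[0,0,0]],[[0,0,0],[0,0,0]]])

```text
clock: 9.3
tool_pos: [0.5958, 0.1548, 0.2025]
eef_rot: [0.048, 0.999, 0.0, 0.0]
contact_force: [-0.7, -1.0, -3.2]
opening: 0.179
finger_force: 39.8
```

No contact this time, so I'll keep going down slowly.

Request:
step_arm(increments=[[[0,0,-0.1],[0,0,0]],[[0,0,-0.1],[0,0,0]],[[0,0,-0.1],[0,0,0]],[[0,0,0],[0,0,0]],[[0,0,0],[0,0,0]],[[0,0,0],[0,0,0]],[[0,0,0],[0,0,0]],[[0,0,0],[0,0,0]],[[0,0,0],[0,0,0]],[[0,0,0],[0,0,0]]])

```text
clock: 10.3
tool_pos: [0.5958, 0.1547, 0.1994]
eef_rot: [0.048, 0.999, 0.0, -0.0]
contact_force: [-0.6, 0.4, -3.7]
opening: 0.171
finger_force: 39.8
```

Request:
step_arm(increments=[[[0,0,-0.1],[0,0,0]],[[0,0,-0.1],[0,0,0]],[[0,0,-0.1],[0,0,0]],[[0,0,0],[0,0,0]],[[0,0,0],[0,0,0]],[[0,0,0],[0,0,0]],[[0,0,0],[0,0,0]],[[0,0,0],[0,0,0]],[[0,0,0],[0,0,0]],[[0,0,0],[0,0,0]]])

```text
clock: 11.3
tool_pos: [0.5958, 0.1548, 0.1965]
eef_rot: [0.048, 0.999, 0.0, 0.0]
contact_force: [0.2, 0.7, -3.1]
opening: 0.179
finger_force: 39.8
```

Request:
step_arm(increments=[[[0,0,-0.1],[0,0,0]],[[0,0,-0.1],[0,0,0]],[[0,0,-0.1],[0,0,0]],[[0,0,-0.1],[0,0,0]],[[0,0,0],[0,0,0]],[[0,0,0],[0,0,0]],[[0,0,0],[0,0,0]],[[0,0,0],[0,0,0]],[[0,0,0],[0,0,0]],[[0,0,0],[0,0,0]]])

```text
clock: 12.3
tool_pos: [0.5958, 0.1548, 0.1925]
eef_rot: [0.048, 0.999, 0.0, 0.0]
contact_force: [0.5, 0.1, -3.9]
opening: 0.18
finger_force: 39.8
```

Request:
step_arm(increments=[[[0,0,-0.05],[0,0,0]],[[0,0,0],[0,0,0]],[[0,0,-0.05],[0,0,0]],[[0,0,0],[0,0,0]],[[0,0,0],[0,0,0]],[[0,0,0],[0,0,0]],[[0,0,0],[0,0,0]],[[0,0,0],[0,0,0]],[[0,0,0],[0,0,0]],[[0,0,0],[0,0,0]]])

```text
clock: 13.3
tool_pos: [0.5958, 0.1548, 0.1915]
eef_rot: [0.048, 0.999, 0.0, 0.0]
contact_force: [0.2, -0.7, -3.8]
opening: 0.177
finger_force: 39.8
```

Request:
step_arm(increments=[[[0,0,0],[0,0,-2]],[[0,0,0],[0,0,-2]],[[0,0,-0.01],[0,0,-3]],[[0,0,-0.01],[0,0,-3]],[[0,0,-0.01],[0,0,-3]],[[0,0,-0.01],[0,0,-3]],[[0,0,-0.01],[0,0,-3]],[[0,0,-0.01],[0,0,-3]],[[0,0,0],[0,0,0]],[[0,0,0],[0,0,0]]])

```text
clock: 14.3
tool_pos: [0.5957, 0.1547, 0.1908]
eef_rot: [0.238, 0.971, -0.0, -0.0]
contact_force: [0.0, -0.3, -3.9]
opening: 0.176
finger_force: 39.8
```

```bash
python3 -c "
from h import *
s=r.get_state(); e=s['eef_rot']; print(s['tool_pos'],2*np.degrees(np.arctan2(e[1],e[0])),s['contact_force'],s['moment'])"
```

```text
[0.59572515 0.154724   0.19078935] 152.47591475744792 [ 0.02813979 -0.26201908 -3.87927879] [-0.10518187 -0.24954233  0.10377598]
```

Request:
step_arm(increments=[[[0,0,-0.015],[0,0,-3]],[[0,0,-0.015],[0,0,-5]],[[0,0,-0.015],[0,0,-5]],[[0,0,-0.015],[0,0,-5]],[[0,0,-0.015],[0,0,-5]],[[0,0,-0.015],[0,0,-5]],[[0,0,-0.015],[0,0,-5]],[[0,0,-0.015],[0,0,-5]],[[0,0,-0.01],[0,0,-4]],[[0,0,0],[0,0,0]]])

```text
clock: 15.3
tool_pos: [0.5963, 0.155, 0.1896]
eef_rot: [0.57, 0.822, 0.0, 0.0]
contact_force: [1.7, -0.0, -4.9]
opening: 0.174
finger_force: 39.8
```

```bash
python3 -W ignore m4.py 3; python3 -c "
from h import *
s=r.get_state(); e=s['eef_rot']; print(s['tool_pos'],2*np.degrees(np.arctan2(e[1],e[0])),s['contact_force'],s['moment'])"
```

```text
scene flange (129, array([0.5956, 0.1564]), np.float64(0.0008))
scene tank (540, array([0.5962, 0.156 ]), np.float64(0.0006)) collar (113, array([0.5964, 0.1561]), np.float64(0.0008))
spout 143 [0.573  0.23   0.1556] 107.2
top flange (0, array([0.5962, 0.155 ]), np.float64(nan))
top tank (3, array([0.5957, 0.1536]), np.float64(0.0001)) collar (0, array([0.5962, 0.155 ]), np.float64(nan))
spout 0 [nan nan nan] nan
[0.59616752 0.1550028  0.18968633] 110.55298806688681 [ 2.17347821  0.28043353 -3.67705869] [-0.06139754 -0.52436117  0.11686838]
```

Request:
step_arm(increments=[[[0,0,-0.015],[0,0,-3]],[[0,0,-0.015],[0,0,-5]],[[0,0,-0.015],[0,0,-5]],[[0,0,-0.015],[0,0,-5]],[[0,0,-0.015],[0,0,-5]],[[0,0,-0.015],[0,0,-5]],[[0,0,-0.015],[0,0,-5]],[[0,0,-0.015],[0,0,-5]],[[0,0,-0.01],[0,0,-4]],[[0,0,0],[0,0,0]]])

```text
clock: 16.4
tool_pos: [0.5968, 0.1547, 0.1884]
eef_rot: [0.827, 0.563, 0.001, 0.001]
contact_force: [4.1, -0.5, -4.3]
opening: 0.182
finger_force: 39.9
```

```bash
python3 -W ignore m4.py 4; python3 -c "
from h import *
s=r.get_state(); e=s['eef_rot']; print(s['tool_pos'],2*np.degrees(np.arctan2(e[1],e[0])),s['contact_force'],s['moment'])
import cv2
a=cv2.imread('pics/s4.png')[190:370,220:370];b=cv2.imread('pics/t4.png')[110:220,110:230]
cv2.imwrite('pics/c4.png',np.hstack([cv2.resize(a,(400,480),interpolation=2),cv2.resize(b,(400,480),interpolation=2)]))"
```

```text
scene flange (116, array([0.596 , 0.1559]), np.float64(0.0009))
scene tank (488, array([0.5962, 0.1561]), np.float64(0.0007)) collar (87, array([0.5966, 0.1565]), np.float64(0.0008))
spout 147 [0.627  0.2301 0.1549] 68.0
top flange (32, array([0.5963, 0.1547]), np.float64(0.0007))
top tank (117, array([0.5966, 0.1541]), np.float64(0.0003)) collar (12, array([0.5959, 0.1533]), np.float64(0.0003))
spout 5 [0.6029 0.1073 0.1339] -82.4
[0.59663428 0.15487302 0.18857268] 68.58185392405176 [ 3.961589   -0.02348024 -4.57250337] [-0.24693195 -0.97439905  0.22023372]
```

View pics/c4.png

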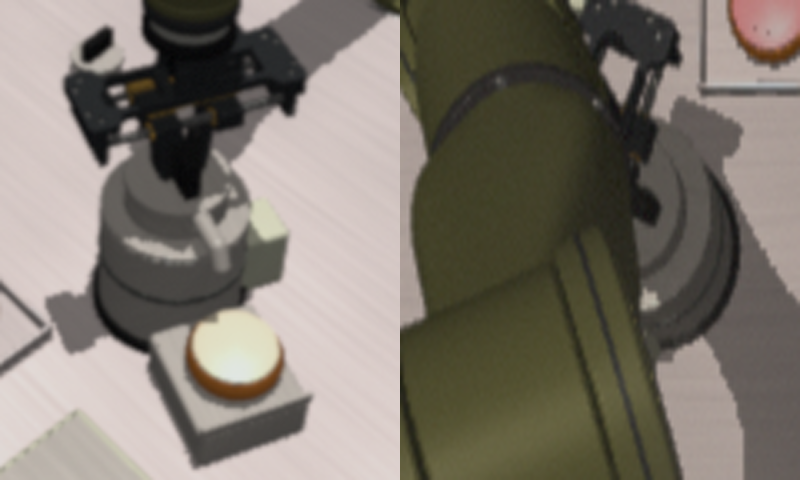

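The scene crop (left) shows the head keyed in the collar with its spout at (212,235), over the rest and doughnut at (235,355). In the top crop the arm hides most of the head. Yaw is 68.6° against a target of 68.8°, so I'll release and raise the gripper.

Request:
step_arm(increments=[[[0,0,0],[0,0,0]],[[0,0,0],[0,0,0]],[[0,0,0],[0,0,0]],[[0,0,0],[0,0,0]],[[0,0,0],[0,0,0]],[[0,0,0],[0,0,0]],[[0,0,0],[0,0,0]],[[0,0,0],[0,0,0]],[[0,0,0],[0,0,0]],[[0,0,0],[0,0,0]]], fingers=1)

```text
clock: 17.5
tool_pos: [0.5957, 0.1547, 0.1882]
eef_rot: [0.827, 0.562, 0.0, 0.0]
contact_force: [-0.3, -0.4, 1.3]
opening: 1.004
finger_force: 0.0
```

Request:
step_arm(increments=[[[0,0,1],[0,0,0]],[[0,0,2],[0,0,0]],[[0,0,3],[0,0,0]],[[0,0,3],[0,0,0]],[[0,0,2],[0,0,0]],[[0,-2,0],[0,0,0]],[[0,-4,0],[0,0,0]],[[0,-4,0],[0,0,0]],[[0,-4,0],[0,0,0]],[[0,-4,0],[0,0,0]]])

```text
clock: 18.5
tool_pos: [0.5957, -0.0267, 0.2992]
eef_rot: [0.827, 0.563, 0.0, 0.0]
contact_force: [0.4, -0.7, 0.6]
opening: 1.0
finger_force: 0.0
```

Request:
step_arm(increments=[[[0,-4,0],[0,0,0]],[[0,-4,0],[0,0,0]],[[0,-4,0],[0,0,0]],[[0,-4,0],[0,0,0]],[[0,-3,0],[0,0,0]],[[0,-2,0],[0,0,0]],[[0,-1,0],[0,0,0]],[[0,0,0],[0,0,0]],[[0,0,0],[0,0,0]],[[0,0,0],[0,0,0]]])

```text
clock: 19.5
tool_pos: [0.5962, -0.2431, 0.2985]
eef_rot: [0.826, 0.564, 0.0, -0.0]
contact_force: [-0.4, -0.4, 0.5]
opening: 1.0
finger_force: 0.0
```

```bash
python3 - <<'E'
from h import *
print(r.get_state()['contact_force'],r.get_state()['clock'])
for n in('scene','top'):
    p,d=snap(n,n[0]+'5'); P=cloud(n,d).reshape(-1,3); c=np.array([.5963,.1560 if n=='scene' else .1535]); q=P[:,:2]-c; rr=np.linalg.norm(q,axis=1); ok=d.ravel()>0
    rect=lambda Q: cv2.minAreaRect((Q[:,:2]*1000).astype(np.float32))
    print(n,'bar',rect(P[ok&(rr<.04)&(P[:,2]>.19)&(P[:,2]<.21)]),'bar top z',np.percentile(P[ok&(rr<.04)][:,2],97))
    F=P[ok&(rr<.05)&(P[:,2]>.15)&(P[:,2]<.168)]; print('flange',cv2.minEnclosingCircle((F[:,:2]*1000).astype(np.float32)),np.median(F[:,2]))
    S=q[ok&(rr>.055)&(rr<.1)&(P[:,2]>.136)&(P[:,2]<.18)]; m=S.mean(0); print('spout',len(S),np.degrees(np.arctan2(m[1],m[0])))
a=cv2.imread('pics/s5.png')[190:370,220:370];b=cv2.imread('pics/t5.png')[110:220,110:230]
cv2.imwrite('pics/c5.png',np.hstack([cv2.resize(a,(400,480),interpolation=2),cv2.resize(b,(400,480),interpolation=2)]))
E
```

```text
[-0.3847715  -0.38867398  0.5397477 ] 19.5
scene bar ((597.1033325195312, 156.40798950195312), (65.89466094970703, 16.645620346069336), 68.89446258544922) bar top z 0.19941030208907617
flange ((596.593505859375, 157.8782958984375), 47.595741271972656) 0.15927356508691973
spout 158 67.62844740050363
top bar ((595.87890625, 154.00082397460938), (64.02662658691406, 16.296232223510742), 68.30138397216797) bar top z 0.20110060386255402
flange ((595.7625122070312, 154.801025390625), 47.19872283935547) 0.1602857417239706
spout 70 70.13539758010182
```

View pics/c5.png

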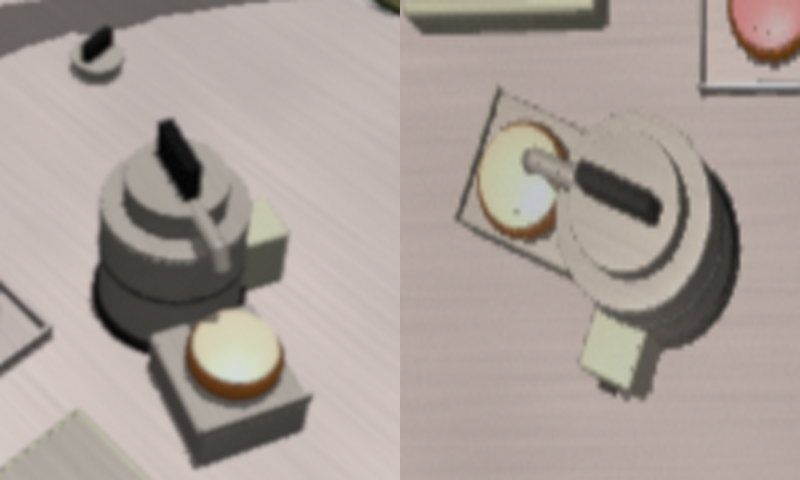

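The head is seated, and its bar is at about 68.6° against 68.8° for the rest. The left crop shows the spout tip at (220,265), and the right crop shows it at (530,160), over the rest. The bar top is at about 0.200 m, which puts the head's origin at about 0.127 m. The doughnut and the cap have not moved, so I'm handing in.

```bash
python3 -c "
from plant import r
print(r.finish_job())"
```

```text
the job is handed in; nothing more can be done
None
```

The spout head is keyed into the collar, screwed down until the spout points over the doughnut rest (within about 1° by the cameras), and released; the job was handed in at about 20 s, and no verdict came back.

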